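# Give the colour jars back their own lids

### The job

The four glazed colour jars were washed and every one got the wrong lid, which would muddy the colours: put each lid back on the jar of its own colour, set down gently and fully seated in the mouth. The table is dusty with clay, so a lid that has to wait goes on the clean plywood bat, never on the bare table; leave the jars standing where they are.

Things in the scene. Friction and masses are not known exactly. Their poses are not given: they have to be found in the camera images.
- jar_blue: dark cobalt blue glazed round jar, open at the top under its lid, loose on the table, 0.55 kg: 80 mm high to the rim, 88 mm across the belly (widest 20 to 45 mm up), narrowing to 72 mm across at the rim; wall 5 mm, so the mouth is 62 mm across; empty. Origin: centre of its underside, z up; the rim lies 80 mm above the origin.
- jar_yellow: golden yellow glazed round jar, open at the top under its lid, loose on the table, 0.55 kg: 80 mm high to the rim, 88 mm across the belly (widest 20 to 45 mm up), narrowing to 72 mm across at the rim; wall 5 mm, so the mouth is 62 mm across; empty. Origin: centre of its underside, z up; the rim lies 80 mm above the origin.
- jar_red: dark red glazed round jar, open at the top under its lid, loose on the table, 0.55 kg: 80 mm high to the rim, 88 mm across the belly (widest 20 to 45 mm up), narrowing to 72 mm across at the rim; wall 5 mm, so the mouth is 62 mm across; empty. Origin: centre of its underside, z up; the rim lies 80 mm above the origin.
- jar_white: white glazed round jar, open at the top under its lid, loose on the table, 0.55 kg: 80 mm high to the rim, 88 mm across the belly (widest 20 to 45 mm up), narrowing to 72 mm across at the rim; wall 5 mm, so the mouth is 62 mm across; empty. Origin: centre of its underside, z up; the rim lies 80 mm above the origin.
- lid_blue: dark cobalt blue lid, 41 mm high, round about z; starts on a wrong jar. Buff tapered plug 9 mm deep (40 to 52 mm wide) enters any jar's mouth; glazed disc 74 mm wide, 9 to 16 mm up, rests on the rim; upright knob 23 mm wide, 16 to 41 mm up, is the grip. Origin: centre of the plug's flat underside, z up; seated on a jar it is 71 mm above the jar's origin, parked it is at the bat's top.
- lid_yellow: golden yellow lid, 41 mm high, round about z; starts on a wrong jar. Buff tapered plug 9 mm deep (40 to 52 mm wide) enters any jar's mouth; glazed disc 74 mm wide, 9 to 16 mm up, rests on the rim; upright knob 23 mm wide, 16 to 41 mm up, is the grip. Origin: centre of the plug's flat underside, z up; seated on a jar it is 71 mm above the jar's origin, parked it is at the bat's top.
- lid_red: dark red lid, 41 mm high, round about z; starts on a wrong jar. Buff tapered plug 9 mm deep (40 to 52 mm wide) enters any jar's mouth; glazed disc 74 mm wide, 9 to 16 mm up, rests on the rim; upright knob 23 mm wide, 16 to 41 mm up, is the grip. Origin: centre of the plug's flat underside, z up; seated on a jar it is 71 mm above the jar's origin, parked it is at the bat's top.
- lid_white: white lid, 41 mm high, round about z; starts on a wrong jar. Buff tapered plug 9 mm deep (40 to 52 mm wide) enters any jar's mouth; glazed disc 74 mm wide, 9 to 16 mm up, rests on the rim; upright knob 23 mm wide, 16 to 41 mm up, is the grip. Origin: centre of the plug's flat underside, z up; seated on a jar it is 71 mm above the jar's origin, parked it is at the bat's top.
- clean_bat: plain plywood bat, a thin square board 92 x 88 mm and 5.5 mm thick, lying fixed on the table with nothing on it: the free spot. Origin: centre of its underside, so its top is 5.5 mm above the origin; x along the 92 mm side.

How it is judged:
By the outcome, as a careful person would: the job done as asked, in the order asked, and still so for the second after the job is handed in, with the robot touching nothing.
It also fails if it takes over 120 s, if anything falls off the work surface, if the arm or the gripper's body presses on something with over 40 N, if the wrist force passes 120 N, or if a joint passes its speed limit or range.

### The arm

A 7-joint arm with a two-finger parallel gripper is mounted at the origin on the work surface; the furniture and walls round the work are solid. World frame = base frame: x ahead of the robot, y to its left, z up, the work surface at z = 0. Lengths are in m, angles in rad, forces in N, time in s.
With the tool pointing down it reaches from about 0.4 to 0.85 m from the base axis. Payload 4.5 kg.
Tool frame: the origin (TCP) lies on the mounting face of the last link; the fingertips stand 173 mm ahead of it and the grasp point (between the pads) lies 155 mm ahead of it; z points along the fingers, y is the direction in which the jaws open and shut (so a half turn about z gives the same grasp; the last joint's range is limited). The gripper opens to 85 mm and grips with 20 to 120 N. Pads are 22 mm wide; open, the fingers measure 114 mm over their backs; the gripper's body (76 mm by 85 mm) begins 54 mm behind the grasp point. The pads swing forward as they close: fully open they stand 13 mm farther back than shut.
Start: joints at [1.303, 0.689, -0.195, 1.565, 0.157, 0.902, -0.215], TCP at [0.186, -0.597, 0.405] pointing down, gripper open.
Joint ranges: [-3.01, 3.01], [-0.46, 2.08], [-1.47, 1.51], [0.13, 2.56], [-1, 4.14], [0.04, 2.09], [-2.66, 2.66]. Speed limits (rad/s): [2.57, 2.57, 3.14, 3.14, 3.14, 3.14, 3.14].

### API

Orientations are given as a unit quaternion [w, x, y, z].
In Python, from plant import robot gives the robot as it stands.
- The arm moves only by the tool jog_arm, never from a script. Its argument "deltas" is a list of rows, each a list of 5 numbers: the gripper's target within -1 to 1 (fully open at 1, half-way at 0, shut at -1), then the shift along the tool's x, y, z in cm, then the turn about the tool's z in degrees. In form: [[fingers, dx, dy, dz, yaw], ...]. A call has 1 to 12 rows; each row is the pose to reach, as a shift and turn from the pose commanded when the call began, along the tool's axes at that moment; what a row does not reach only later rows make up. A row lasts 1/8 s, in which the tool goes at most 62.5 mm and 10.7 degrees, less where a joint would pass 70% of its speed; a pose out of reach is approached as far as the arm can. A call with a gripper value outside its range is refused whole. The fingers move at their own pace and stop on an object; "grip_force" is the grip in N (left out, the last holds). Time passes only in rows, so rows that repeat a pose let the fingers close. It gives the time, the measured TCP pose, the force and the opening at its end, in the units of the state.
- robot.observe(): the state, without advancing time (a new reading comes with each control period).
- robot.grab_frame(name): name is "scene" or "top"; returns a dict with "color" (480x640x3 uint8, red, green, blue), "fx", "fy", "cx", "cy" (pixels), "world_from_camera" (4x4, takes a point from camera to world coordinates). Camera axes: x right, y up, looking along -z (the intrinsics and any distortion apply to the point x, -y, -z); pixel columns grow to the right and rows downward; lengths in m; the calibration is good to about 2 mm. A picture is of the moment at which its call begins. There is no depth.
- robot.close_job(): hands the job in, once; it reports no verdict.
The state is a dict: "time": time; "qpos": joint angles; "joint_velocities": joint speeds; "effort": joint torques, N m; "position": TCP position; "ee_rot": TCP orientation; "ft_force": force on the tool from outside, world axes, zero at the start; "torque": the same for the moment, N m; "grip_width": finger opening in m.
Only numpy, scipy, OpenCV 4.12 (cv2) and the standard library are available. Lean on these libraries where they do the work, as an engineer would, in place of code of your own. Each camera call takes 0.05 s, during which the arm holds its last target. There are 200 camera calls.

## Working session

There is one attempt and no reset: what is moved stays moved. The work goes in short steps, Python scripts to look and compute and a tool call to move; the robot and the scene stay as the last step left them, time stands still between calls to the robot, and variables do not carry over. Pictures are saved under pics/ and viewed, about 12 in all and at most 16, crops included, and the job is handed in when it is done.

Besides the shell and the picture viewer there is one more tool, called after "Request:" as a command line: name --pt "numbers of a row" for each row, then --argument value for the rest. jog_arm: Moves the arm, as the interface text tells. Its arguments: {"type":"object","properties":{"deltas":{"type":"array","items":{"type":"array","items":{"type":"number"}}},"grip_force":{"type":"number"}},"required":["deltas"]}

```bash
mkdir -p pics; ls; cat > h.py <<'E'
import numpy as np, cv2
from plant import robot
def grab(n,f=None):
    g=robot.grab_frame(n)
    if f: cv2.imwrite('pics/'+f,g['color'][:,:,::-1])
    return g
def ray(g,u,v,z):
    M=np.array(g['world_from_camera']); d=M[:3,:3]@np.array([(u-g['cx'])/g['fx'],-(v-g['cy'])/g['fy'],-1.])
    o=M[:3,3]; return o+d*(z-o[2])/d[2]
E
python3 - <<'E'
from h import *
for n in('top','scene'):
    g=grab(n,n+'1.png'); print({k:v for k,v in g.items() if k!='color'})
print(robot.observe())
E
```

```text
pics
{'fx': 615.1577384699308, 'fy': 615.1577384699308, 'cx': 328.1675846544366, 'cy': 233.9067046916202, 'world_from_camera': array([[-4.89537931e-04,  9.96609111e-01, -8.22802555e-02,
         4.42607817e-01],
       [-9.99914197e-01, -1.56491785e-03, -1.30057381e-02,
         1.80253924e-02],
       [-1.30903990e-02,  8.22668288e-02,  9.96524365e-01,
         1.20231176e+00],
       [ 0.00000000e+00,  0.00000000e+00,  0.00000000e+00,
         1.00000000e+00]])}
{'fx': 606.0793113480719, 'fy': 606.0793113480719, 'cx': 326.765937735931, 'cy': 235.14690792590153, 'world_from_camera': array([[-0.52809026,  0.52862249, -0.6645893 , -0.17305645],
       [-0.8489582 , -0.31043345,  0.42766932,  0.50060983],
       [ 0.01976487,  0.79005654,  0.61271528,  0.7514649 ],
       [ 0.        ,  0.        ,  0.        ,  1.        ]])}
{'time': 0.1, 'qpos': array([ 1.30280412,  0.6899104 , -0.19457824,  1.56625363,  0.15731111,
        0.9024722 , -0.21510531]), 'joint_velocities': array([ 0.00070825, -0.00396357, -0.00086635, -0.00357911,  0.00059842,
        0.00054471, -0.00034698]), 'effort': array([-4.51840024e-03, -5.40605414e+01, -1.27195012e+00, -1.58986223e+01,
        9.40240076e-03,  4.34761110e-03,  2.71664641e-05]), 'position': array([ 0.1856833 , -0.59646979,  0.40395543]), 'ee_rot': array([-8.06862132e-04,  9.88627078e-01,  1.50385578e-01, -1.67184553e-04]), 'ft_force': array([ 0.81216301, -0.81003873, -0.5599294 ]), 'torque': array([-0.00191055, -0.03214467, -0.02858717]), 'grip_width': 0.08483485333015445}
```

View pics/top1.png

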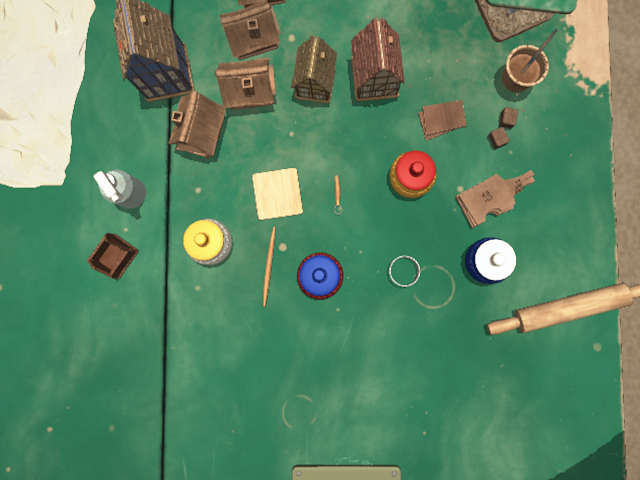

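View pics/scene1.png

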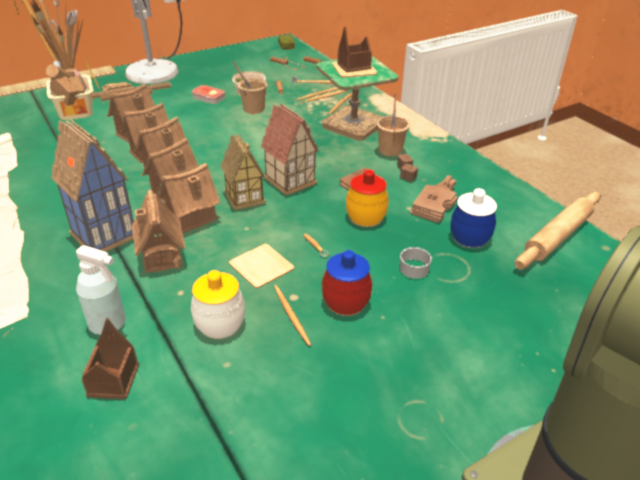

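The cycle is: yellow lid on the white jar (203,240 in top), white lid on the blue jar (496,260), blue lid on the red jar (320,275), red lid on the yellow jar (417,170). The empty bat is at (277,193). Next I measure the positions.

```bash
cat >> h.py <<'E'
def mask(g,col):
    h,s,v=cv2.split(cv2.cvtColor(g['color'],cv2.COLOR_RGB2HSV)); h=h.astype(int)
    m={'yellow':(abs(h-25)<5)&(s>180)&(v>150),'red':((h<8)|(h>172))&(s>170)&(v>130),
     'blue':(abs(h-115)<12)&(s>150)&(v>120),'white':(s<45)&(v>190),'bat':(abs(h-20)<8)&(s>40)&(s<140)&(v>190)}[col]
    return m.astype(np.uint8)
def lid(g,col,guess,r=45,zt=.087):
    m=mask(g,col); u,v=guess; w=np.zeros_like(m); w[v-r:v+r,u-r:u+r]=1
    m=cv2.morphologyEx(m*w,cv2.MORPH_OPEN,np.ones((3,3)))
    c=max(cv2.findContours(m,cv2.RETR_EXTERNAL,cv2.CHAIN_APPROX_NONE)[0],key=cv2.contourArea)
    e=cv2.fitEllipse(cv2.convexHull(c)); return e,ray(g,*e[0],zt),c
E
python3 - <<'E'
from h import *
np.set_printoptions(precision=4,suppress=True)
g=grab('top')
for c,p in dict(yellow=(203,240),white=(496,260),blue=(320,275),red=(415,170)).items():
    e,P,_=lid(g,c,p); print(c,np.round(e[0],1),np.round(e[1],1),P)
m=mask(g,'bat');m[:,:245]=0;m[:,310:]=0;m[:160]=0;m[225:]=0
c=max(cv2.findContours(m,0,1)[0],key=cv2.contourArea);r=cv2.minAreaRect(c);print('bat',r,ray(g,*r[0],.0055))
E
```

```text
Traceback (most recent call last):
  File "h.py", line 18, in lid
    c=max(cv2.findContours(m,cv2.RETR_EXTERNAL,cv2.CHAIN_APPROX_NONE)[0],key=cv2.contourArea)
ValueError: max() iterable argument is empty
```

Request:
jog_arm --pt "1 0 0 0 8.6" --pt "1 0 0 0 17.3" --pt "1 0 0 0 17.3" --grip_force 30

```text
time: 0.52
position: [0.1859, -0.5966, 0.4044]
ee_rot: [-0.0, 1.0, 0.001, -0.0]
ft_force: [-0.3, 0.0, -0.1]
grip_width: 0.0856
```

```bash
python3 - <<'E'
from h import *
i=cv2.cvtColor(cv2.imread('pics/top1.png'),cv2.COLOR_BGR2HSV)
for p in [(215,245),(190,240),(505,268),(485,255),(308,275),(330,285),(405,178),(425,160),(480,250),(395,180),(267,193)]: print(p,i[p[1],p[0]])
E
```

```text
(215, 245) [ 29 125 252]
(190, 240) [ 27 149 252]
(505, 268) [ 90   1 253]
(485, 255) [105   2 254]
(308, 275) [113 158 203]
(330, 285) [113 161 200]
(405, 178) [  2 165 240]
(425, 160) [  1 189 223]
(480, 250) [120   1 254]
(395, 180) [ 18 170 186]
(267, 193) [ 23  76 252]
```

```bash
sed -i "s/(abs(h-25)<5)&(s>180)&(v>150)/(abs(h-26)<7)\&(s>100)\&(v>200)/; s/(s>170)&(v>130)/(s>120)\&(v>150)/; s/(s>150)&(v>120)/(s>110)\&(v>140)/; s/(s<45)&(v>190)/(s<45)\&(v>200)/; s/(s>40)&(s<140)/(s>40)\&(s<100)/" h.py
python3 - <<'E'
from h import *
np.set_printoptions(precision=4,suppress=True)
g=grab('top')
for c,p in dict(yellow=(203,240),white=(496,260),blue=(320,275),red=(415,170)).items():
    e,P,_=lid(g,c,p); print(c,np.round(e[0],1),np.round(e[1],1),P); cv2.ellipse(g['color'],e,(0,255,0),1)
m=mask(g,'bat');m[:,:245]=0;m[:,310:]=0;m[:160]=0;m[225:]=0
c=max(cv2.findContours(m,0,1)[0],key=cv2.contourArea);r=cv2.minAreaRect(c);print('bat',r,ray(g,*r[0],.0055))
cv2.polylines(g['color'],[cv2.boxPoints(r).astype(int)],1,(255,0,0))
cv2.imwrite('pics/ell.png',cv2.resize(g['color'][140:320,160:540,::-1],None,fx=2,fy=2))
E
```

```text
yellow [202.8 239.5] [39.1 40. ] [0.5248 0.2612 0.087 ]
white [495.3 259.4] [40.  40.8] [ 0.4881 -0.2694  0.087 ]
blue [319.3 275. ] [39.  39.3] [0.4601 0.0486 0.087 ]
red [415.5 169.6] [38.8 39.3] [ 0.6526 -0.1274  0.087 ]
bat ((276.9111022949219, 193.39541625976562), (46.79086685180664, 45.10313415527344), 81.63410949707031) [0.6215 0.1343 0.0055]
```

View pics/ell.png

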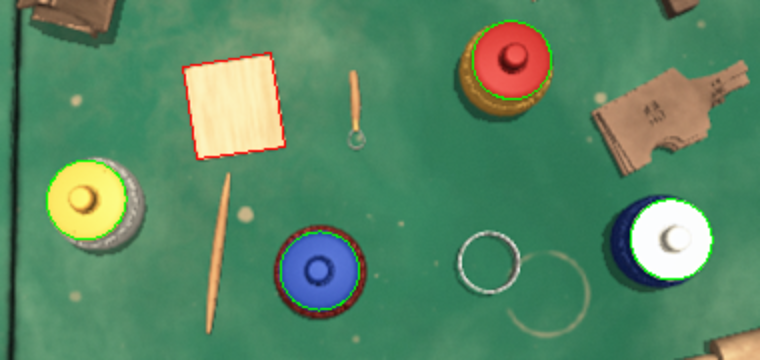

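Request:
jog_arm --pt "1 31.4 -29.7 0 17.3" --pt "1 31.4 -29.7 0 17.3" --pt "1 31.4 -29.7 0 17.3" --pt "1 31.4 -29.7 0 17.3" --pt "1 31.4 -29.7 0 17.3" --pt "1 31.4 -29.7 0 17.3" --pt "1 31.4 -29.7 0 17.3" --pt "1 31.4 -29.7 0 17.3" --pt "1 33.4 -64.7 0 17.3" --pt "1 33.4 -64.7 0 17.3" --pt "1 33.4 -64.7 0 17.3" --pt "1 33.4 -64.7 0 17.3"

```text
time: 2.08
position: [0.5138, -0.0493, 0.4048]
ee_rot: [0.0, 0.989, -0.15, 0.0]
ft_force: [0.7, 0.0, 0.2]
grip_width: 0.0853
```

Request:
jog_arm --pt "1 0 0 0 -8.6" --pt "1 0 0 0 -17.3" --pt "1 0 0 0 -17.3"

```text
time: 2.45
position: [0.5139, -0.051, 0.4047]
ee_rot: [0.0, 1.0, -0.0, -0.0]
ft_force: [-0.2, -0.1, 0.7]
grip_width: 0.0853
```

```bash
python3 -c "
from h import *
o=robot.observe();print(o['position'],o['ee_rot'],o['qpos'])"
```

```text
[ 0.51388272 -0.05100523  0.40471414] [ 3.45486948e-05  9.99999896e-01 -4.51402794e-04 -6.19010246e-05] [ 0.03011679  0.54518218 -0.03225537  1.8952813   0.02601963  0.70165041
 -1.58904147]
```

Request:
jog_arm --pt "1 1.1 -31.2 0 0" --pt "1 1.1 -31.2 0 0" --pt "1 1.1 -31.2 0 0" --pt "1 1.1 -31.2 0 0" --pt "1 1.1 -31.2 0 0" --pt "1 1.1 -31.2 0 0" --pt "1 1.1 -31.2 6 0" --pt "1 1.1 -31.2 10 0" --pt "1 1.1 -31.2 12 0" --pt "1 1.1 -31.2 13 0" --pt "1 1.1 -31.2 13 0"

```text
time: 3.82
position: [0.5255, 0.2609, 0.2746]
ee_rot: [0.0, 1.0, -0.001, -0.0]
ft_force: [0.0, 0.7, 0.3]
grip_width: 0.0853
```

```bash
python3 - <<'E'
from h import *
a=grab('scene')['color'];cv2.imwrite('pics/a.png',cv2.resize(a[180:380,120:320,::-1],None,fx=3,fy=3))
E
```

```text
(no output)
```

View pics/a.png

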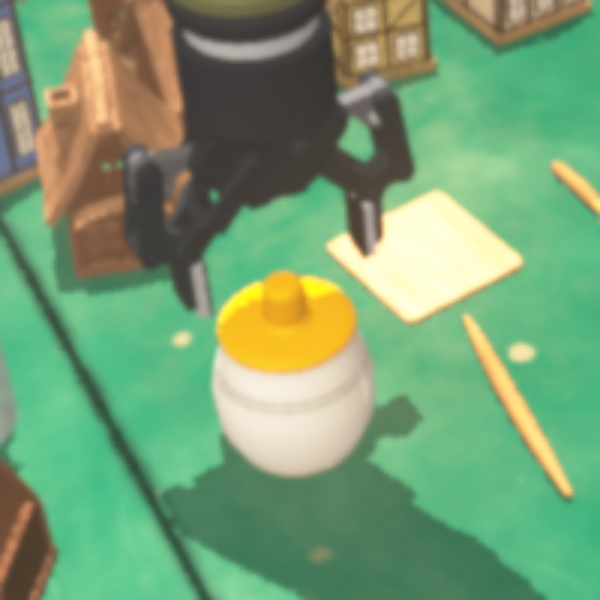

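The open fingers straddle the yellow knob: tips at (200,310) and (370,250), knob top at (284,280). I descend and grip.

Request:
jog_arm --pt "1 0 0 1.2 0" --pt "0 0 0 1.2 0" --pt "-1 0 0 1.2 0" --pt "-1 0 0 1.2 0" --pt "-1 0 0 1.2 0" --pt "-1 0 0 1.2 0" --pt "-1 0 0 1.2 0" --pt "-1 0 0 1.2 0" --grip_force 30

```text
time: 4.88
position: [0.5253, 0.2618, 0.263]
ee_rot: [-0.0, 1.0, -0.0, 0.0]
ft_force: [0.0, -0.3, 5.2]
grip_width: 0.0216
```

Request:
jog_arm --pt "-1 0 0 -0.5 0" --pt "-1 0 0 -2 0" --pt "-1 0 0 -5 0" --pt "-1 2 3 -7 0" --pt "-1 5 7 -7 0" --pt "-1 8 10.5 -7 0" --pt "-1 9.6 12.7 -7 0" --pt "-1 9.6 12.7 -4 0" --pt "-1 9.6 12.7 0 0" --pt "-1 9.6 12.7 0 0"

```text
time: 6.12
position: [0.6197, 0.1344, 0.2606]
ee_rot: [0.001, 1.0, -0.0, -0.003]
ft_force: [-0.3, 0.0, -0.5]
grip_width: 0.022
```

```bash
python3 - <<'E'
from h import *
a=grab('scene')['color'];cv2.imwrite('pics/b.png',cv2.resize(a[150:350,130:400,::-1],None,fx=2.5,fy=2.5))
E
```

```text
(no output)
```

View pics/b.png

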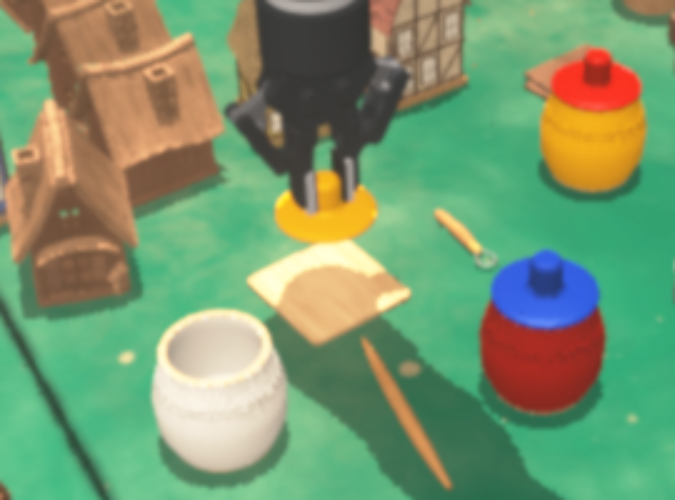

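The yellow lid hangs level in the fingers (325,210), and the white jar is open at (215,350). I check the pose and the white jar's mouth, then descend.

```bash
cat >> h.py <<'E'
def rim(g,guess,r=40):
    # white jar rim seen from above, saved crop for a look
    u,v=guess; return cv2.resize(g['color'][v-r:v+r,u-r:u+r,::-1],None,fx=6,fy=6,interpolation=cv2.INTER_CUBIC)
E
python3 - <<'E'
from h import *
print(robot.observe()['position'])
cv2.imwrite('pics/rimw.png',rim(grab('top'),(205,240)))
E
```

```text
[0.62080455 0.13467642 0.26254408]
```

View pics/rimw.png

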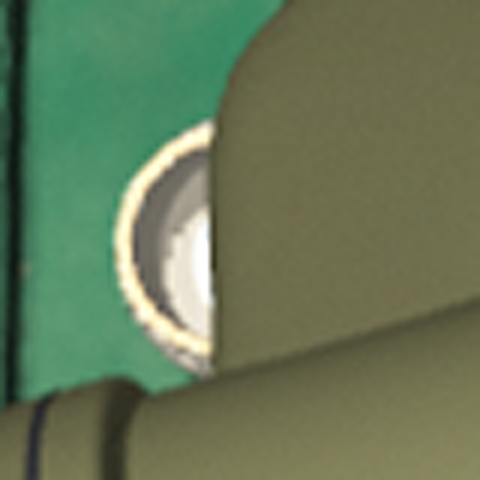

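Request:
jog_arm --pt "-1 0.2 0 3 0" --pt "-1 0.2 0 5 0" --pt "-1 0.2 0 5.8 0" --pt "-1 0.2 0 6.2 0" --pt "-1 0.2 0 6.2 0" --pt "-1 0.2 0 6.2 0"

```text
time: 6.98
position: [0.6235, 0.1349, 0.2014]
ee_rot: [-0.0, 1.0, -0.0, 0.001]
ft_force: [-0.6, 0.8, -1.0]
grip_width: 0.0221
```

Request:
jog_arm --pt "-1 0 0 0.1 0" --pt "-1 0 0 0.2 0" --pt "-1 0 0 0.3 0" --pt "-1 0 0 0.35 0" --pt "-1 0 0 0.35 0" --pt "-1 0 0 0.35 0"

```text
time: 7.72
position: [0.6231, 0.1347, 0.1975]
ee_rot: [0.0, 1.0, -0.0, 0.0]
ft_force: [-0.3, -0.2, 4.4]
grip_width: 0.0219
```

Request:
jog_arm --pt "-0.3 0 0 0 0" --pt "0.2 0 0 0 0" --pt "0.6 0 0 0 0" --pt "0.6 0 0 0 0" --pt "0.6 0 0 -4 0" --pt "1 0 0 -10 0" --pt "1 0 3 -16 0" --pt "1 -3 10 -16 0" --pt "1 -6 16 -16 0" --pt "1 -10 22 -16 0" --pt "1 -13.5 28 -16 0" --pt "1 -13.5 34 -16 0"

```text
time: 9.22
position: [0.4925, -0.176, 0.3574]
ee_rot: [-0.0, 1.0, 0.001, -0.001]
ft_force: [0.6, -1.0, 0.4]
grip_width: 0.0855
```

```bash
python3 - <<'E'
from h import *
g=grab('top')
o=robot.observe();print(o['position'],o['ee_rot'])
a=rim(g,(205,240),40);b=rim(g,(277,193),40)
cv2.imwrite('pics/rw2.png',cv2.resize(np.hstack([a,b]),(800,400)))
E
```

```text
[ 0.48983473 -0.18727773  0.35748415] [ 0.00429065  0.99996397 -0.00720309 -0.00132955]
```

View pics/rw2.png

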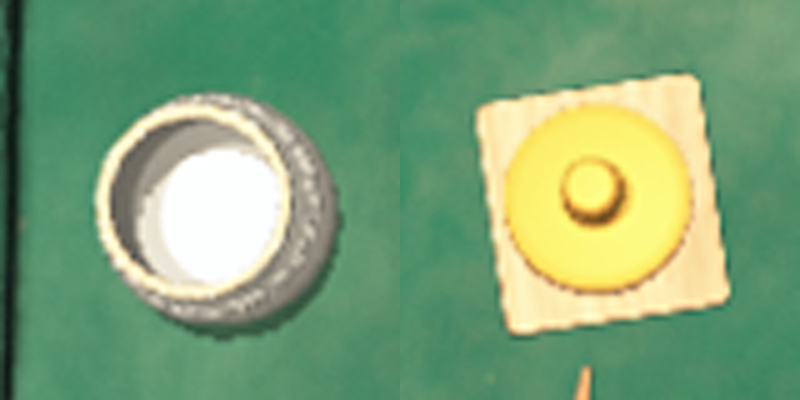

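White jar's rim is centred near (203.9,240.2); the yellow lid sits flat and well within the bat. Next is the white lid.

Request:
jog_arm --pt "1 0 3 0 0" --pt "1 0 6.4 0 0" --pt "1 0 6.4 3 0" --pt "1 0 6.4 7 0" --pt "1 0 6.4 8.2 0" --pt "1 0 6.4 8.2 0" --pt "1 0 6.4 9.3 0" --pt "0 0 6.4 9.3 0" --pt "0 0 6.4 9.3 0"

```text
time: 10.4
position: [0.4946, -0.24, 0.265]
ee_rot: [0.001, 1.0, -0.0, 0.001]
ft_force: [0.0, -2.7, 1.9]
grip_width: 0.0517
```

```bash
python3 - <<'E'
from h import *
print(robot.observe()['position'], ray(grab('scene','c.png'),0,0,0)[0])
g=grab('top');print(ray(g,203.9,240.2,.08),ray(g,203.4,239.7,.08))
a=cv2.imread('pics/c.png');cv2.imwrite('pics/c.png',cv2.resize(a[120:280,380:580],None,fx=3,fy=3))
E
```

```text
[ 0.49460035 -0.23996466  0.26504905] 2.5648541266521456
[0.52405005 0.26061832 0.08      ] [0.52497086 0.26155283 0.08      ]
```

View pics/c.png

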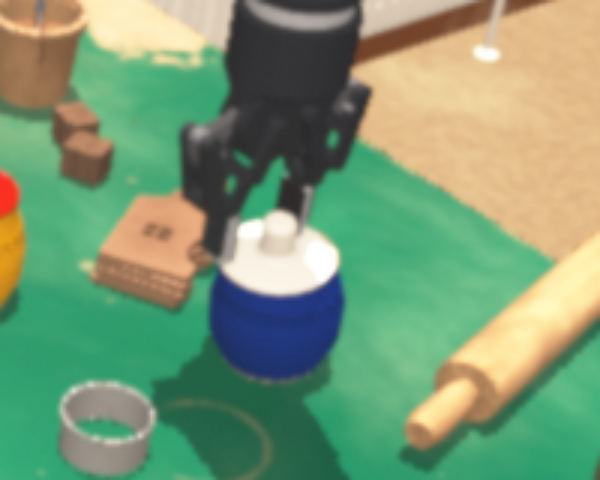

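The commanded pose had lagged, so I am 29 mm short in y and one finger touched the knob (−2.7 N in y). I open, raise the arm straight up and measure again.

Request:
jog_arm --pt "1 0 0 0 0" --pt "1 0 0 0 0" --pt "1 0 0 0 0" --pt "1 0 0 -4 0" --pt "1 0 0 -8 0" --pt "1 0 -12 -8 0" --pt "1 0 -12 -8 0" --pt "1 0 -12 -8 0" --pt "1 0 -12 -8 0"

```text
time: 11.62
position: [0.4942, -0.119, 0.3441]
ee_rot: [0.0, 1.0, 0.0, -0.0]
ft_force: [0.4, 0.3, -0.4]
grip_width: 0.0853
```

```bash
python3 - <<'E'
from h import *
g=grab('top')
o=robot.observe();print(o['position'],o['grip_width'])
e,P,_=lid(g,'white',(496,260));print(e,P)
cv2.imwrite('pics/w2.png',rim(g,(490,260)))
E
```

```text
[ 0.49412708 -0.11996525  0.34408916] 0.08558200061173081Traceback (most recent call last):
  File "<stdin>", line 4, in <module>
  File "h.py", line 18, in lid
    c=max(cv2.findContours(m,cv2.RETR_EXTERNAL,cv2.CHAIN_APPROX_NONE)[0],key=cv2.contourArea)
ValueError: max() iterable argument is empty
```

Request:
jog_arm --pt "1 0 -14 0 0" --pt "1 0 -14 0 0" --pt "1 0 -14 0 0" --pt "1 0 -14 0 0"

```text
time: 12.18
position: [0.4945, 0.0205, 0.3441]
ee_rot: [0.0, 1.0, -0.0, -0.0]
ft_force: [0.8, -0.5, -0.1]
grip_width: 0.0854
```

```bash
python3 - <<'E'
from h import *
g=grab('top')
o=robot.observe();print(o['position'],o['grip_width'])
cv2.imwrite('pics/w2.png',rim(g,(490,260)))
e,P,_=lid(g,'white',(496,260));print(e,P)
E
```

```text
[0.49445528 0.01906147 0.34408909] 0.08557249698952088
((492.4293212890625, 259.8382568359375), (40.41816711425781, 40.85182189941406), 115.01861572265625) [ 0.48721879 -0.26420045  0.087     ]
```

View pics/w2.png

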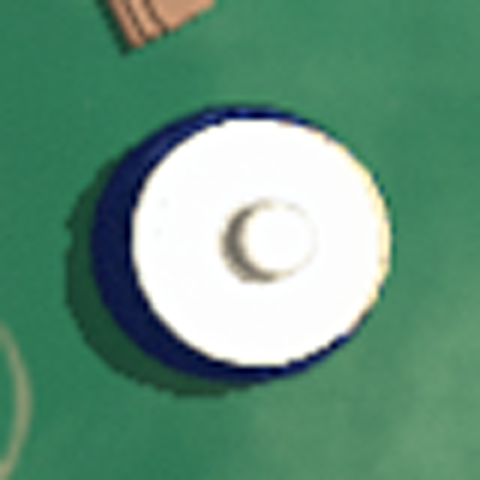

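The white lid is still flat, shifted about 5 mm to y=-0.264 (centre 492,260). I go there now and check the pose before descending.

Request:
jog_arm --pt "1 -0.7 28.4 0 0" --pt "1 -0.7 28.4 0 0" --pt "1 -0.7 28.4 0 0" --pt "1 -0.7 28.4 0 0" --pt "1 -0.7 28.4 0 0" --pt "1 -0.7 28.4 0 0" --pt "1 -0.7 28.4 3 0" --pt "1 -0.7 28.4 5 0" --pt "1 -0.7 28.4 5 0"

```text
time: 13.35
position: [0.486, -0.2633, 0.293]
ee_rot: [-0.001, 1.0, -0.001, -0.002]
ft_force: [-0.2, 1.1, 0.2]
grip_width: 0.0855
```

Request:
jog_arm --pt "1 0 0 1.5 0" --pt "1 0 0 3 0" --pt "0 0 0 3 0" --pt "-1 0 0 3 0" --pt "-1 0 0 3 0" --pt "-1 0 0 3 0" --pt "-1 0 0 3 0" --pt "-1 0 0 3 0" --pt "-1 0 0 3 0"

```text
time: 14.48
position: [0.4875, -0.2636, 0.2647]
ee_rot: [0.001, 1.0, -0.0, 0.001]
ft_force: [0.1, -3.7, 5.5]
grip_width: 0.0221
```

Request:
jog_arm --pt "-1 0 0 -0.5 0" --pt "-1 0 0 -2 0" --pt "-1 0 0 -5 0" --pt "-1 0 0 -10 0" --pt "-1 0 -6 -10 0" --pt "-1 1 -12 -10 0" --pt "-1 1.5 -18 -10 0" --pt "-1 2 -24 -10 0" --pt "-1 2 -24 -10 0" --pt "-1 2 -24 -10 0"

```text
time: 15.72
position: [0.5069, -0.0227, 0.3645]
ee_rot: [0.0, 1.0, 0.001, -0.0]
ft_force: [0.3, -0.9, -0.7]
grip_width: 0.0216
```

```bash
python3 - <<'E'
from h import *
g=grab('top'); cv2.imwrite('pics/d.png',cv2.resize(g['color'][140:320,160:540,::-1],None,fx=2,fy=2))
cv2.imwrite('pics/dfull.png',g['color'][:,:,::-1])
o=robot.observe();print(o['position'],o['grip_width'])
E
```

```text
[ 0.50691204 -0.02383768  0.36444997] 0.021408199666069994
```

View pics/d.png

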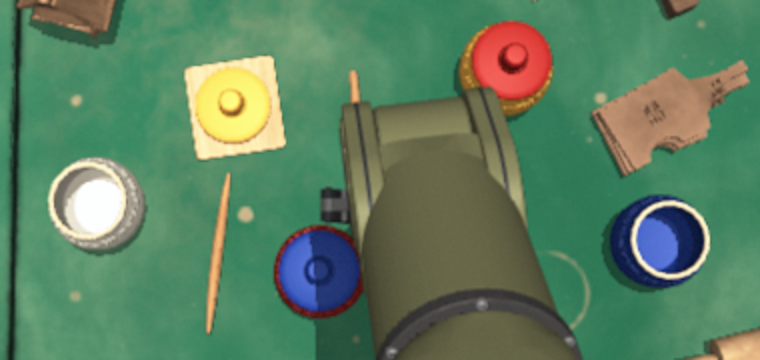

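```bash
cat >> h.py <<'E'
def mouth(g,guess,r=30):
    h,s,v=cv2.split(cv2.cvtColor(g['color'],cv2.COLOR_RGB2HSV))
    m=((h>12)&(h<32)&(s>25)&(s<130)&(v>170)).astype(np.uint8); u,w=guess
    q=np.zeros_like(m);q[w-r:w+r,u-r:u+r]=1;m*=q
    c=max(cv2.findContours(m,cv2.RETR_EXTERNAL,cv2.CHAIN_APPROX_NONE)[0],key=lambda c:cv2.boundingRect(c)[2]*cv2.boundingRect(c)[3])
    e=cv2.fitEllipse(cv2.convexHull(c)); return e,ray(g,*e[0],.08)
E
python3 - <<'E'
from h import *
g=grab('top')
for p in((203,240),(495,260)): print(mouth(g,p))
E
```

```text
(((204.05838012695312, 239.24826049804688), (37.643062591552734, 44.492149353027344), 38.48810577392578), array([0.52579994, 0.26035531, 0.08      ]))
(((494.7740478515625, 259.5018615722656), (38.512550354003906, 39.38780212402344), 137.03469848632812), array([ 0.488106  , -0.27023388,  0.08      ]))
```

Request:
jog_arm --pt "-1 1.8 -28.4 0 0" --pt "-1 1.8 -28.4 0 0" --pt "-1 1.8 -28.4 0 0" --pt "-1 1.8 -28.4 0 0" --pt "-1 1.8 -28.4 0 0" --pt "-1 1.8 -28.4 0 0" --pt "-1 1.8 -28.4 4 0" --pt "-1 1.8 -28.4 7 0" --pt "-1 1.8 -28.4 8 0" --pt "-1 1.8 -28.4 8 0" --pt "-1 1.8 -28.4 8 0"

```text
time: 17.2
position: [0.5261, 0.2607, 0.2854]
ee_rot: [-0.0, 1.0, -0.001, 0.001]
ft_force: [1.0, 0.6, -0.2]
grip_width: 0.0216
```

Request:
jog_arm --pt "-1 -0.05 0 0.8 0" --pt "-1 -0.05 0 1.3 0" --pt "-1 -0.05 0 1.7 0" --pt "-1 -0.05 0 1.9 0" --pt "-1 -0.05 0 2.0 0" --pt "-1 -0.05 0 2.1 0" --pt "-1 -0.05 0 2.1 0" --pt "-1 -0.05 0 2.1 0"

```text
time: 18.2
position: [0.5248, 0.261, 0.2645]
ee_rot: [-0.0, 1.0, -0.0, 0.0]
ft_force: [-3.2, -1.5, 9.5]
grip_width: 0.0216
```

Request:
jog_arm --pt "-0.3 0 0 0 0" --pt "0.2 0 0 0 0" --pt "0.6 0 0 0 0" --pt "0.6 0 0 0 0" --pt "0.6 0 0 -4 0" --pt "1 0 0 -9 0" --pt "1 -3 6 -9 0" --pt "1 -6.5 12 -9 0" --pt "1 -6.5 18 -9 0" --pt "1 -6.5 21.2 -9 0" --pt "1 -6.5 21.2 -9 0" --pt "1 -6.5 21.2 -6 0"

```text
time: 19.7
position: [0.4611, 0.0494, 0.3243]
ee_rot: [-0.001, 1.0, -0.0, 0.003]
ft_force: [0.8, 0.4, -0.5]
grip_width: 0.0859
```

Request:
jog_arm --pt "1 0 0 0 0" --pt "1 0 0 0 0"

```text
time: 19.95
position: [0.46, 0.0498, 0.3236]
ee_rot: [-0.0, 1.0, 0.001, 0.0]
ft_force: [0.4, 0.8, -0.7]
grip_width: 0.0851
```

```bash
python3 - <<'E'
from h import *
a=grab('scene')['color'];print(robot.observe()['position'])
cv2.imwrite('pics/e.png',cv2.resize(a[180:380,150:420,::-1],None,fx=2.5,fy=2.5))
g=grab('top');e,P,_=lid(g,'white',(203,240),30);print(e,P)
E
```

```text
[0.46014736 0.04968779 0.32380866]
((203.1920166015625, 239.94802856445312), (39.87025451660156, 40.980796813964844), 33.73859405517578) [0.52400441 0.26040671 0.087     ]
```

View pics/e.png

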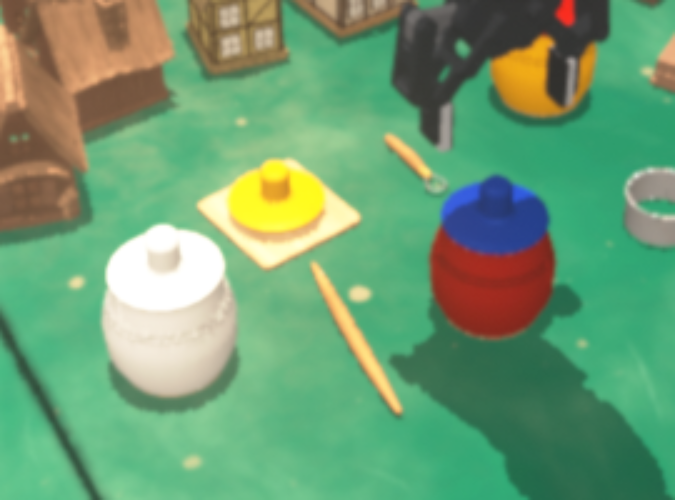

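The white lid sits level on the white jar (165,270), and the gripper is above the blue lid (495,215). I grasp blue.

Request:
jog_arm --pt "1 0 0.1 3 0" --pt "1 0 0.1 5 0" --pt "1 0 0.1 5.9 0" --pt "0 0 0.1 5.9 0" --pt "-1 0 0.1 5.9 0" --pt "-1 0 0.1 5.9 0" --pt "-1 0 0.1 5.9 0" --pt "-1 0 0.1 5.9 0" --pt "-1 0 0.1 5.9 0" --pt "-1 0 0.1 5.9 0"

```text
time: 21.3
position: [0.46, 0.048, 0.2648]
ee_rot: [-0.0, 1.0, -0.0, 0.001]
ft_force: [-0.4, -0.0, 5.9]
grip_width: 0.022
```

Request:
jog_arm --pt "-1 0 0 -0.5 0" --pt "-1 0 0 -2 0" --pt "-1 0 0 -5 0" --pt "-1 0 0 -10 0" --pt "-1 2.8 6 -10 0" --pt "-1 2.8 12 -10 0" --pt "-1 2.8 18 -10 0" --pt "-1 2.8 24 -10 0" --pt "-1 2.8 31.9 -10 0" --pt "-1 2.8 31.9 -10 0" --pt "-1 2.8 31.9 -10 0" --pt "-1 2.8 31.9 -6 0"

```text
time: 22.8
position: [0.4895, -0.2693, 0.3261]
ee_rot: [0.001, 1.0, 0.001, 0.003]
ft_force: [0.7, -0.3, -1.9]
grip_width: 0.0219
```

Request:
jog_arm --pt "-1 0 0 0 0" --pt "-1 0 0 0 0"

```text
time: 23.05
position: [0.4884, -0.2695, 0.325]
ee_rot: [-0.0, 1.0, 0.001, 0.0]
ft_force: [-0.3, 0.1, -1.2]
grip_width: 0.0218
```

```bash
python3 - <<'E'
from h import *
g=grab('top','f.png');print(robot.observe()['position'])
print(mouth(g,(320,275)))
E
```

```text
[ 0.48852646 -0.26999811  0.32540676]
(((319.1786193847656, 275.0745544433594), (38.91056823730469, 39.198997497558594), 19.92580223083496), array([0.46007468, 0.04908065, 0.08      ]))
```

Above the blue jar at (0.488,-0.270). I lower to 0.2645.

Request:
jog_arm --pt "-1 0 0 2 0" --pt "-1 0 0 3.7 0" --pt "-1 0 0 4.7 0" --pt "-1 0 0 5.3 0" --pt "-1 0 0 5.7 0" --pt "-1 0 0 5.9 0" --pt "-1 0 0 6.05 0" --pt "-1 0 0 6.1 0" --pt "-1 0 0 6.1 0" --pt "-1 0 0 6.1 0"

```text
time: 24.35
position: [0.4878, -0.271, 0.2648]
ee_rot: [0.0, 1.0, -0.0, 0.001]
ft_force: [-2.1, 1.2, 11.5]
grip_width: 0.0216
```

Seated. I release and go to the red lid at (0.6526,-0.1274).

Request:
jog_arm --pt "-0.3 0 0 0 0" --pt "0.2 0 0 0 0" --pt "0.6 0 0 0 0" --pt "0.6 0 0 0 0" --pt "0.6 0 0 -4 0" --pt "1 0 0 -9 0" --pt "1 5 -4 -9 0" --pt "1 10 -8 -9 0" --pt "1 16.5 -14.3 -9 0" --pt "1 16.5 -14.3 -9 0" --pt "1 16.5 -14.3 -6 0" --pt "1 16.5 -14.3 -6 0"

```text
time: 25.85
position: [0.6517, -0.1276, 0.3207]
ee_rot: [-0.0, 1.0, 0.0, -0.003]
ft_force: [-1.4, -0.1, -0.2]
grip_width: 0.0854
```

Request:
jog_arm --pt "1 0 0 0 0" --pt "1 0 0 0 0"

```text
time: 26.1
position: [0.653, -0.1287, 0.3245]
ee_rot: [0.0, 1.0, -0.001, 0.001]
ft_force: [-0.7, 0.5, -0.2]
grip_width: 0.0854
```

```bash
python3 - <<'E'
from h import *
a=grab('scene')['color'];print(robot.observe()['position'])
cv2.imwrite('pics/k.png',cv2.resize(a[120:330,310:540,::-1],None,fx=2.7,fy=2.7))
E
```

```text
[ 0.65295101 -0.12862544  0.32441241]
```

View pics/k.png

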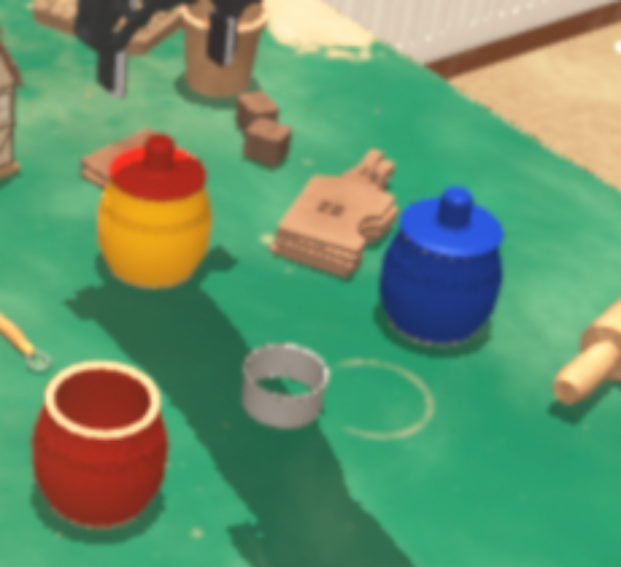

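The blue lid sits on the blue jar (450,225) with the same offset look as its first lid. I grasp red.

Request:
jog_arm --pt "1 0 -0.1 3 0" --pt "1 0 -0.1 5 0" --pt "1 0 -0.1 6 0" --pt "0 0 -0.1 6 0" --pt "-1 0 -0.1 6 0" --pt "-1 0 -0.1 6 0" --pt "-1 0 -0.1 6 0" --pt "-1 0 -0.1 6 0" --pt "-1 0 -0.1 6 0" --pt "-1 0 -0.1 6 0"

```text
time: 27.4
position: [0.6531, -0.1271, 0.264]
ee_rot: [0.0, 1.0, -0.0, 0.001]
ft_force: [-0.9, 0.0, 5.3]
grip_width: 0.022
```

Request:
jog_arm --pt "-1 0 0 -0.5 0" --pt "-1 0 0 -2 0" --pt "-1 0 0 -5 0" --pt "-1 0 0 -10 0" --pt "-1 -4 -4 -10 0" --pt "-1 -8 -8 -10 0" --pt "-1 -12 -12 -10 0" --pt "-1 -16 -16 -10 0" --pt "-1 -19.3 -17.7 -10 0" --pt "-1 -19.3 -17.7 -10 0" --pt "-1 -19.3 -17.7 -6 0" --pt "-1 -19.3 -17.7 -6 0"

```text
time: 28.9
position: [0.4598, 0.0495, 0.3221]
ee_rot: [0.001, 1.0, -0.0, -0.002]
ft_force: [-0.8, 0.3, -1.6]
grip_width: 0.0222
```

Request:
jog_arm --pt "-1 0 0 0 0" --pt "-1 0 0 0 0"

```text
time: 29.15
position: [0.4605, 0.0498, 0.3243]
ee_rot: [-0.0, 1.0, -0.0, 0.001]
ft_force: [0.1, -1.3, -0.7]
grip_width: 0.0217
```

```bash
python3 - <<'E'
from h import *
g=grab('top');print(robot.observe()['position'])
e,P,_=lid(g,'blue',(495,260),30);print('bluelid',e,P)
try: print(mouth(g,(415,170)))
except Exception as x: print(x)
E
```

```text
[0.46036009 0.04985861 0.32418893]
bluelid ((495.4601135253906, 259.40936279296875), (38.9229621887207, 40.00685119628906), 125.82807159423828) [ 0.48798807 -0.26967503  0.087     ]
(((415.1789245605469, 170.0499725341797), (38.29063415527344, 39.01675796508789), 105.16704559326172), array([ 0.65312086, -0.12777473,  0.08      ]))
```

Request:
jog_arm --pt "-1 0 0.1 2 0" --pt "-1 0 0.1 3.7 0" --pt "-1 0 0.1 4.7 0" --pt "-1 0 0.1 5.3 0" --pt "-1 0 0.1 5.7 0" --pt "-1 0 0.1 5.9 0" --pt "-1 0 0.1 6.0 0" --pt "-1 0 0.1 6.05 0" --pt "-1 0 0.1 6.05 0" --pt "-1 0 0.1 6.05 0"

```text
time: 30.45
position: [0.4598, 0.049, 0.2639]
ee_rot: [-0.0, 1.0, -0.0, 0.001]
ft_force: [-1.9, -0.8, 11.7]
grip_width: 0.022
```

Request:
jog_arm --pt "-0.3 0 0 0 0" --pt "0.2 0 0 0 0" --pt "0.6 0 0 0 0" --pt "0.6 0 0 0 0" --pt "0.6 0 0 -4 0" --pt "1 0 0 -9 0" --pt "1 5 -3 -9 0" --pt "1 10 -6 -9 0" --pt "1 16.3 -8.6 -9 0" --pt "1 16.3 -8.6 -9 0" --pt "1 16.3 -8.6 -6 0" --pt "1 16.3 -8.6 -2 0"

```text
time: 31.95
position: [0.6225, 0.1345, 0.2825]
ee_rot: [0.0, 1.0, -0.0, 0.001]
ft_force: [0.8, 0.4, 0.2]
grip_width: 0.0854
```

Request:
jog_arm --pt "1 0 0 0 0" --pt "1 0 0 0 0"

```text
time: 32.2
position: [0.6229, 0.1348, 0.2838]
ee_rot: [0.0, 1.0, -0.0, 0.0]
ft_force: [-0.2, 0.4, 0.1]
grip_width: 0.0856
```

```bash
python3 - <<'E'
from h import *
a=grab('scene')['color'];print(robot.observe()['position'])
cv2.imwrite('pics/m.png',cv2.resize(a[150:350,170:420,::-1],None,fx=2.6,fy=2.6))
g=grab('top');e,P,_=lid(g,'red',(319,275),30);print(e,P)
E
```

```text
[0.62329629 0.13490841 0.28434896]
((319.2740478515625, 274.8548889160156), (39.228736877441406, 40.78996658325195), 11.192572593688965) [0.46036233 0.04871448 0.087     ]
```

View pics/m.png

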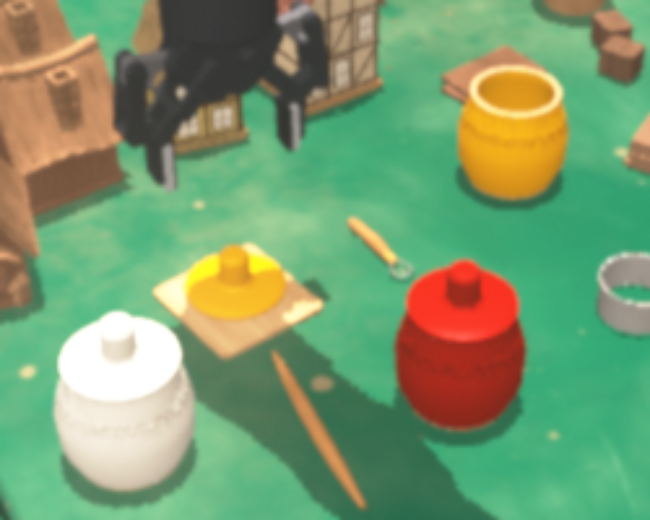

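The red lid is seated on the red jar (462,300), the yellow jar is open (515,95), and the gripper is over the yellow lid on the bat. Last transfer.

Request:
jog_arm --pt "1 0 0 4 0" --pt "1 0 0 7 0" --pt "1 0 0 8.5 0" --pt "0 0 0 8.5 0" --pt "-1 0 0 8.5 0" --pt "-1 0 0 8.5 0" --pt "-1 0 0 8.5 0" --pt "-1 0 0 8.5 0" --pt "-1 0 0 8.5 0" --pt "-1 0 0 8.5 0"

```text
time: 33.55
position: [0.6233, 0.135, 0.1988]
ee_rot: [-0.0, 1.0, -0.0, 0.001]
ft_force: [-0.9, -1.5, 6.0]
grip_width: 0.0218
```

Request:
jog_arm --pt "-1 0 0 -0.5 0" --pt "-1 0 0 -3 0" --pt "-1 0 0 -8 0" --pt "-1 0 0 -13 0" --pt "-1 0 0 -16 0" --pt "-1 3 6 -16 0" --pt "-1 3 12 -16 0" --pt "-1 3 18 -16 0" --pt "-1 3 24 -16 0" --pt "-1 3 26.3 -16 0" --pt "-1 3 26.3 -12.5 0" --pt "-1 3 26.3 -12.5 0"

```text
time: 35.05
position: [0.6515, -0.1269, 0.3201]
ee_rot: [-0.001, 1.0, 0.0, -0.003]
ft_force: [0.1, 0.9, -1.7]
grip_width: 0.0214
```

Request:
jog_arm --pt "-1 0 0 0 0" --pt "-1 0 0 0 0"

```text
time: 35.3
position: [0.6534, -0.1272, 0.3241]
ee_rot: [0.0, 1.0, 0.001, 0.001]
ft_force: [-0.5, -0.7, -0.5]
grip_width: 0.0217
```

Request:
jog_arm --pt "-1 0 0 2 0" --pt "-1 0 0 3.7 0" --pt "-1 0 0 4.7 0" --pt "-1 0 0 5.3 0" --pt "-1 0 0 5.7 0" --pt "-1 0 0 5.9 0" --pt "-1 0 0 6.0 0" --pt "-1 0 0 6.0 0" --pt "-1 0 0 6.0 0"

```text
time: 36.42
position: [0.6529, -0.1281, 0.2643]
ee_rot: [0.0, 1.0, -0.0, 0.0]
ft_force: [-3.3, 1.2, 6.9]
grip_width: 0.0216
```

Contact made. I release and move clear for a final look.

Request:
jog_arm --pt "-0.3 0 0 0 0" --pt "0.2 0 0 0 0" --pt "0.6 0 0 0 0" --pt "0.6 0 0 0 0" --pt "0.6 0 0 -4 0" --pt "1 0 0 -9 0" --pt "1 0 0 -14 0" --pt "1 -6 -6 -14 0" --pt "1 -10 -8 -14 0" --pt "1 -10 -8 -14 0" --pt "1 -10 -8 -14 0"

```text
time: 37.8
position: [0.5532, -0.048, 0.4031]
ee_rot: [0.0, 1.0, 0.0, 0.001]
ft_force: [0.8, 0.4, 0.7]
grip_width: 0.0848
```

```bash
python3 - <<'E'
from h import *
a=grab('scene')['color'];print(robot.observe()['position'])
cv2.imwrite('pics/z.png',cv2.resize(a[150:350,170:520,::-1],None,fx=2.2,fy=2.2))
g=grab('top')
for c,p in dict(white=(203,240),blue=(495,260),red=(319,275),yellow=(415,170)).items():
    try: e,P,_=lid(g,c,p,28);print(c,np.round(e[1],1),P.round(4))
    except Exception as x: print(c,x)
E
```

```text
[ 0.55392692 -0.0486035   0.40312972]
white [39.9 40.9] [0.5241 0.2604 0.087 ]
blue [38.9 40. ] [ 0.488  -0.2697  0.087 ]
red [37.1 41.6] [0.4607 0.0516 0.087 ]
yellow max() iterable argument is empty
```

View pics/z.png

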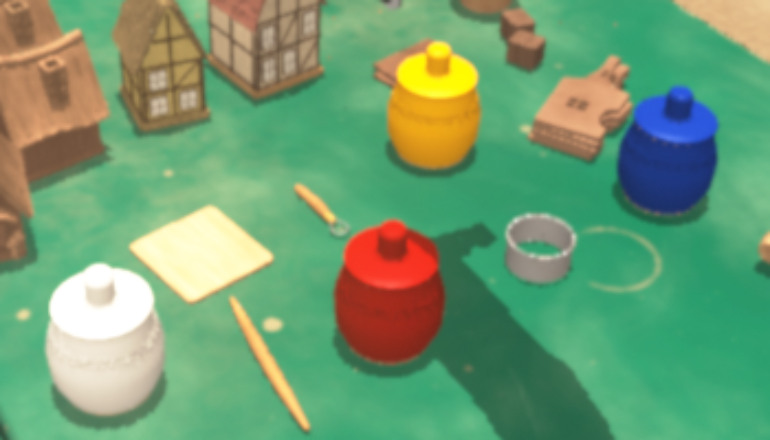

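The picture shows all four lids flush on the jars of their own colour, with the bat empty at (200,250). I hand the job in.

```bash
python3 -c "
from plant import robot
print(robot.close_job())"
```

```text
the job is handed in; nothing more can be done
None
```

All four lids are back on the jars of their own colour, and I handed the job in at about 38 s. The yellow lid waited on the plywood bat. The white, blue and red lids then went home in turn, and yellow went last. No lid touched the bare table.

**Last checks:**
- The final scene picture shows all four lids level and flush on their jars, and the bat empty.
- In the top view, the white and blue lids came out within about 2 mm of their jar mouths.
- The red lid had measured within 1 mm just after it was placed. In the last top view the arm partly hid it, so that reading is less reliable.
- The yellow lid was hidden by the arm in the last top view. I confirmed it only from the scene picture and from its seating height (TCP 0.264 m, like the others) and contact force (about 7 N).
- The seating forces I read were between 4 and 12 N.

**One slip:** on the first approach to the white lid I misjudged where the arm had stopped. A finger nudged the knob with about 3 N and slid the lid about 5 mm on the blue jar. I backed off, measured again and gripped it properly. The blue jar's mouth still measured where its lid had first been seen, within about 1 mm, so the jar seems not to have moved.

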